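# Turn a leaf of the drum-finish sample book

## Task

Show the customer the next drum finish: with a fingertip, turn the top leaf of the sample book over the spine, from the robot's right to its left, and press it down flat on the leaf already turned, without letting it slam. Only push it, never pinch it; turn that one leaf alone, leave the loose things on the counter where they are, and take the hand away.

Things in the scene. Friction and masses are not known exactly. Their poses are not given: they have to be found in the camera images.
- book: the sample book's stand, fixed to the counter: dark board 300 x 300 mm, top 36 mm above the counter, on two runners; three rigid leaves turn on a steel axle (the spine) across its middle. Origin: middle of its underside, on the counter. x axis along the spine, away from the robot, y to the robot's left (turned up to 17 degrees), z up
- spine (a point): point on the axle's axis, midway along it, 49 mm above the counter; axes as the book's. The axle is 9 mm thick and runs along x; black bearing blocks hold its ends, 127 to 154 mm from this point, and reach 63 mm above the counter
- top_leaf (a joint): angle of the top leaf about the axle, rad: 0 flat on the robot's right (the book's -y side), 1.57 upright, 3.14 flat on the left; may start a little raised. Leaf 240 mm along the spine, 8 mm thick, about 0.2 kg, mid-plane through the axle, outer edge 150 mm from it, flush with the stand's. Stiff hinge: it stays at any angle where it is left; up to about 3 N at the tab moves it
- tab (a point): middle of the top leaf's metal tab: 163 mm from the axle, midway along the spine, half-way through the 8 mm; turns with the leaf (axes as the book's at angle 0). The tab, 60 mm wide, sticks out past the leaf and stand to 178 mm from the axle (its upper half to 174), 45 mm free below it at angle 0. The other leaves' tabs start 20 mm to either side of it along the spine
- under_leaf (a joint): angle of the next leaf, which lies on the stand under the top leaf on the right, rad: 0 lying there, growing as it is lifted. Like the top leaf but 9 mm lower, with its tab 80 mm nearer the robot along the spine
- turned_leaf (a joint): angle of the leaf already turned, lying on the stand on the left, rad: 0 lying there, growing as it is lifted back. Its top is 44 mm above the counter, its tab 80 mm further from the robot along the spine than the middle
- drum_key: loose steel T-shaped drum key, 55 x 46 x 12 mm, lying on the counter; origin on its underside
- metronome: loose wooden pyramid metronome, about 60 mm square at the foot, 112 mm high; origin: middle of its underside
- effect_pedal: loose metal guitar effect pedal, 115 x 70 x 40 mm with three knobs and a foot switch, 52 mm high over all; origin: middle of its underside

How it is judged:
On the way, in this order (a step that is already met when the one before it is completed fails the run):
1. the top leaf is raised upright over the spine (value of joint top_leaf between 1.5 and 2.6 rad), for 0.05 s.
2. the fingers press the turned leaf down flat (value of joint top_leaf above 3.08 rad and (contact force between the fingers and top_leaf_c3 above 0.5 N or contact force between the fingers and top_leaf_c4 above 0.5 N)), for 0.1 s.
At the end, for the whole second after the job is handed in: the top leaf lies flat on the left of the spine (within 0.06 rad, its outer edge within about 9 mm), at rest; the other two leaves lie flat where they were (within 0.06 rad); the drum key, metronome and effect pedal are within 20 mm of where they stood (value of joint top_leaf above 3.08 rad and velocity of joint top_leaf below 0.05 rad/s and value of joint each of under_leaf, turned_leaf below 0.06 rad and distance of each of drum_key, metronome, effect_pedal from where it was at the start of the episode below 0.02 m); the robot touches nothing.
It fails at once if the top leaf is pinched (more than 3 N from the fingers on its front and its back at once) ((contact force between the fingers and top_leaf_c1 above 3 N or contact force between the fingers and top_leaf_c2 above 3 N) and (contact force between the fingers and top_leaf_c3 above 3 N or contact force between the fingers and top_leaf_c4 above 3 N)).
It fails at once if the leaf slams down (lands at more than 3.5 rad/s) (value of joint top_leaf above 2.6 rad and velocity of joint top_leaf above 3.5 rad/s).
It fails at once if another leaf is turned up by more than 0.2 rad (value of joint any of under_leaf, turned_leaf above 0.2 rad).
It fails at once if a loose thing on the counter is moved by more than 30 mm or lifted (distance of any of drum_key, metronome, effect_pedal from where it was at the start of the episode above 0.03 m).
It also fails if it takes over 53 s, if anything falls off the work surface, if the arm or the gripper's body presses on something with over 40 N, if the wrist force passes 120 N, or if a joint passes its speed limit or range.

## Robot

A 6-joint arm with a two-finger parallel gripper is mounted at the origin on the work surface. World frame = base frame: x ahead of the robot, y to its left, z up, the work surface at z = 0. Lengths are in m, angles in rad, forces in N, time in s.
With the tool pointing down it reaches from about 0.35 to 0.775 m from the base axis. Payload 5.5 kg.
Tool frame: the origin (TCP) lies at the very end of the fingers, on their centre line; the grasp point (between the pads) lies hold_point_z behind it (hold_point_z is the distance from the TCP to the grasp point, in m); x points along the fingers, y is the direction in which the jaws open and shut, and the axes are right-handed (so a half turn about x gives the same grasp; the last joint's range is limited). The gripper opens to 85 mm and grips with 20 to 120 N. Pads are 22 mm wide; open, the fingers measure 114 mm over their backs; the gripper's body (76 mm by 85 mm) begins 54 mm behind the grasp point. The pads swing forward as they close: fully open they stand 13 mm farther back than shut.
Start: joints at [-1.477, 0.313, 0.046, 1.304, 0, 1.431], TCP at [0.133, -0.559, 0.231] pointing down, gripper open.
Joint ranges: [-2.76, 2.76], [-0.86, 1.69], [-1.03, 1.26], [-2.2, 2.34], [-1.47, 1.5], [-3.14, 3.14]. Speed limits (rad/s): [2.57, 2.57, 3.14, 3.14, 3.14, 3.14].

## Interface

Orientations are given as a unit quaternion [w, x, y, z].
In Python, from workcell import * gives the robot as it stands. The module is installed in compiled form; this text tells all that it offers.
- The arm moves only by the tool step_arm, never from a script. Its argument "targets" is a list of rows, each a list of 3 entries, a list of its own where there are three numbers: the turn, a rotation vector about the tool's x, y, z in degrees, then the shift along the tool's x, y, z in cm, then the finger opening in cm, from 0 to 8.54. A call has exactly 10 rows; each row shifts and turns the commanded pose from where the row before left it, along the tool's axes as they then stand; what a row does not reach is not made up. A row lasts 1/10 s, in which the tool goes at most 50 mm and 8.59 degrees, less where a joint would pass 70% of its speed; a pose out of reach is approached as far as the arm can. A call with a gripper value outside its range is refused whole. The fingers move at their own pace and stop on an object; "force" is the grip in N (left out, the last holds). Time passes only in rows, so rows that do not move let the fingers close, or fill a call up. It gives the time, the measured TCP pose, the force and the opening at its end, in the units of the state.
- get_state(): the state, without advancing time (a new reading comes with each control period).
- read_camera(name): name is "scene" or "top" or "wrist"; returns the picture (420x560x3 uint8, red, green, blue); there is no depth.
- camera_model(name): a dict with "fx", "fy", "cx", "cy" (pixels), "dist_coeffs" ([k1, k2, p1, p2, k3] as OpenCV has them; the pictures are not rectified), "xyz" and "rotation" of the camera in the world; the wrist camera has in their place "T_tool_cam" (4x4, takes a point from camera to tool coordinates, whose origin is the TCP and whose axes are the tool frame's). Camera axes: x right, y down, z forward; pixel columns grow to the right and rows downward; lengths in m; the calibration is good to about 2 mm. A picture is of the moment at which its call begins: read the wrist's pose just before it. camera_model takes no time and is no camera call.
- hand_in(): hands the job in, once; it reports no verdict.
Trained networks look in the newest picture that a camera, given by its name, has taken for a name from the list of things; names that differ only in an ending like _2 or _b are one class to them, and where a whole thing is asked for, a point or a joint stands for the part that bears it (a point fixed in the world has none). Each returns a list of dicts, best first, with "p" (0 to 1); they miss things now and then, are a little off and sometimes report something else, mostly with a low value. They report only what shows in the picture. A call takes as long as a camera call.
- find_in(camera, label): "extent" ([left, top, width, height] in pixels, round what is visible of it).
- silhouettes(camera, label): "mask" (420x560 bool, what is visible of it) and "extent" ([left, top, width, height] in pixels, round what is visible of it).
The state is a dict: "clock": time; "joint_pos": joint angles; "qvel": joint speeds; "tau": joint torques, N m; "tcp_pos": TCP position; "orientation": TCP orientation; "wrist_force": force on the tool from outside, world axes, zero at the start; "ft_torque": the same for the moment, N m; "finger_gap": finger opening in m.
Only numpy, scipy, OpenCV 4.12 (cv2) and the standard library are available. Lean on these libraries where they do the work, as an engineer would, in place of code of your own. Each camera call takes 0.05 s, during which the arm holds its last target.

## Working session

There is one attempt and no reset: what is moved stays moved. The work goes in short steps, Python scripts to look and compute and a tool call to move; the robot and the scene stay as the last step left them, time stands still between calls to the robot, and variables do not carry over. Pictures are saved under pics/ and viewed, and the job is handed in when it is done.

Besides the shell and the picture viewer there is one more tool, called after "Call:" in YAML: its name, and indented under it one key for each argument. step_arm: Moves the arm, as the interface text tells. Its arguments: {"type":"object","properties":{"targets":{"type":"array","items":{"type":"array"}},"force":{"type":"number"}},"required":["targets"]}

```bash
mkdir -p pics; python3 - <<'E'
from workcell import *
import cv2
s=get_state(); print(s)
for n in ["scene","top","wrist"]:
    im=read_camera(n); cv2.imwrite(f"pics/{n}0.png",im[:,:,::-1]); print(n,camera_model(n))
    for l in ["book","top_leaf","tab","drum_key","metronome","effect_pedal","under_leaf","turned_leaf"]:
        print(l,[(round(d['p'],2),d['extent']) for d in find_in(n,l)][:2])
E
```

```text
{'clock': 0.0, 'joint_pos': array([-1.47659944e+00,  3.14010401e-01,  4.49818743e-02,  1.30360351e+00,
       -1.16165069e-05,  1.43119966e+00]), 'qvel': array([-2.90216897e-04,  2.06352460e-03,  5.29757657e-04, -9.46438072e-04,
       -2.52741458e-05, -1.22845967e-03]), 'tau': array([-2.37613443e-03, -4.80624712e+01,  2.98537266e+01,  1.94753014e-02,
       -5.88799708e-05,  7.10987791e-06]), 'tcp_pos': array([ 0.13315046, -0.55884508,  0.23040437]), 'orientation': array([ 0.0818214 ,  0.70229135,  0.0831193 , -0.7022701 ]), 'wrist_force': array([-0.21717054,  0.22086924, -0.14220414]), 'ft_torque': array([0.00998049, 0.02629369, 0.01407215]), 'finger_gap': 0.08545347615251231}
scene {'fx': 528.3024842706352, 'fy': 528.3024842706352, 'cx': 274.85567642726926, 'cy': 211.73560901004956, 'dist_coeffs': array([-0.09979785,  0.        ,  0.        ,  0.        ,  0.        ]), 'xyz': array([1.73920453, 0.16992855, 1.02345372]), 'rotation': array([-0.29394991,  0.58897906,  0.67891697, -0.32522125])}
book [(0.58, [176.0, 189.1, 131.4, 97.5])]
top_leaf [(0.78, [180.9, 191.9, 77.2, 58.2]), 
[... 1124 characters left out ...]
5.1, 76.4, 107.2]), (0.31, [245.6, 106.6, 145.6, 139.3])]
wrist {'fx': 307.151352597185, 'fy': 307.151352597185, 'cx': 279.0855206509162, 'cy': 217.72961194786703, 'dist_coeffs': array([-0.0366191,  0.       ,  0.       ,  0.       ,  0.       ]), 'T_tool_cam': array([[ 3.42955610e-04, -3.24526489e-01,  9.45876546e-01,
        -1.43479595e-01],
       [ 9.99999865e-01,  4.80406377e-04, -1.97754104e-04,
        -2.07524122e-04],
       [-3.90228680e-04,  9.45876486e-01,  3.24526610e-01,
        -8.30546885e-02],
       [ 0.00000000e+00,  0.00000000e+00,  0.00000000e+00,
         1.00000000e+00]])}
book []
top_leaf []
tab []
drum_key []
metronome []
effect_pedal []
under_leaf []
turned_leaf []
```

```bash
python3 - <<'E'
import cv2
a=cv2.imread("pics/top0.png"); cv2.imwrite("pics/top0z.png",cv2.resize(a[95:255,230:400],None,fx=3.5,fy=3.5,interpolation=cv2.INTER_CUBIC))
a=cv2.imread("pics/scene0.png"); cv2.imwrite("pics/scene0z.png",cv2.resize(a[170:300,110:320],None,fx=3.7,fy=3.7,interpolation=cv2.INTER_CUBIC))
E
```

```text
(no output)
```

View pics/top0.png

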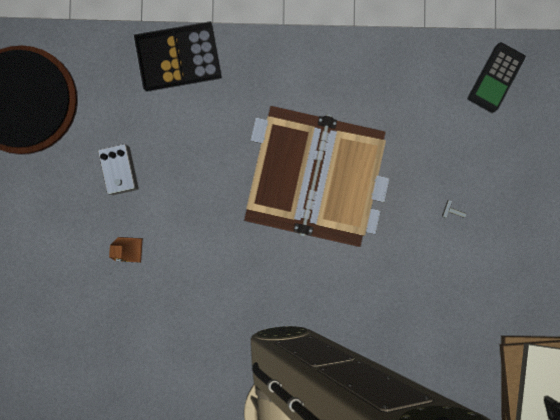

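View pics/scene0.png

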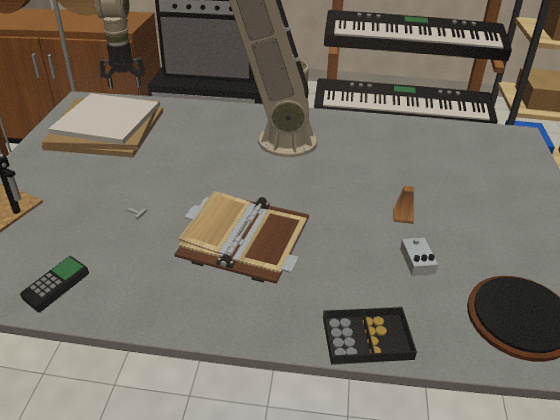

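```bash
sleep 1; ls pics
```

```text
scene0.png
scene0z.png
top0.png
top0z.png
wrist0.png
```

View pics/top0z.png

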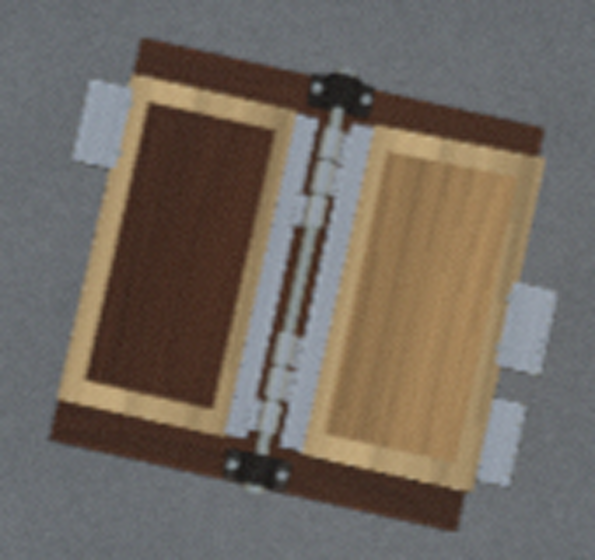

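View pics/scene0z.png

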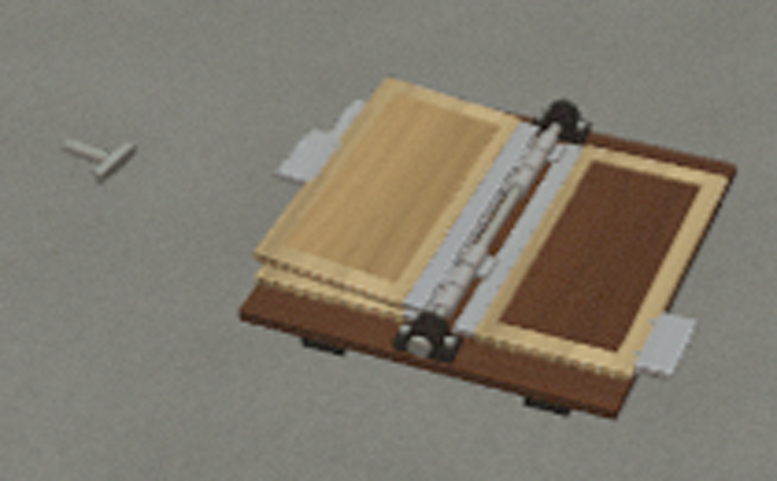

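```bash
cat > h.py <<'E'
from workcell import *
import numpy as np, cv2
from scipy.spatial.transform import Rotation as R
from scipy.optimize import least_squares
def q2R(q): return R.from_quat([q[1],q[2],q[3],q[0]]).as_matrix()
def proj(n,P,s=None):
    m=camera_model(n); P=np.atleast_2d(P)
    if n=='wrist':
        T=m['T_tool_cam']; Rt=q2R(s['orientation']); Rc=Rt@T[:3,:3]; c=Rt@T[:3,3]+s['tcp_pos']
    else: Rc=q2R(m['rotation']); c=m['xyz']
    K=np.array([[m['fx'],0,m['cx']],[0,m['fy'],m['cy']],[0,0,1]])
    return cv2.projectPoints(np.ascontiguousarray((P-c)@Rc),np.zeros(3),np.zeros(3),K,m['dist_coeffs'])[0][:,0]
def book2w(b,P):
    c,s=np.cos(b[2]),np.sin(b[2]); P=np.atleast_2d(P)
    return np.c_[b[0]+c*P[:,0]-s*P[:,1], b[1]+s*P[:,0]+c*P[:,1], P[:,2]]
def leaf(a,x,r,h): # r from axle, h offset above midplane at angle 0
    return np.array([x, -r*np.cos(a)+h*np.sin(a)*1.0, .049+r*np.sin(a)+h*np.cos(a)])
E
cat > fit.py <<'E'
from h import *
T=lambda p:(np.array(p)/3.5+[230,95]); S=lambda p:(np.array(p)/3.7+[110,170])
# kind: fixed pts
fix=[('top',T((140,38)),(.15,.15,.036)),('top',T((543,127)),(.15,-.15,.036)),('top',T((458,530)),(-.15,-.15,.036)),('top',T((50,438)),(-.15,.15,.036)),
('scene',S((240,314)),(.15,-.15,.036)),('scene',S((736,168)),(-.15,.15,.036)),('scene',S((618,405)),(.15,.15,.036)),
('top',T((135,77)),(.12,.15,.044)),('top',T((60,402)),(-.12,.15,.044))]
lf=[('top',T((544,160)),(.12,.150,.004)),('top',T((472,490)),(-.12,.150,.004)),('top',T((557,290)),(.03,.174,.004)),('top',T((543,374)),(-.03,.174,.004)),
('scene',S((255,258)),(.12,.15,.004)),('scene',S((388,80)),(-.12,.15,.004))]
def res(p):
    o=[]
    for n,u,P in fix: o.append(proj(n,book2w(p,P))[0]-u)
    for n,u,P in lf: o.append(proj(n,book2w(p,leaf(p[3],*P)))[0]-u)
    return np.array(o).ravel()
f=least_squares(res,[.5,-.03,-.2,.05],loss='soft_l1'); print(f.x); print(res(f.x).reshape(-1,2).round(1).tolist())
b=f.x
print('tab',book2w(b,leaf(b[3],0,.163,0)),'spine',book2w(b,[0,0,.049]))
E
python3 fit.py; python3 - <<'E'
from h import *
E
```

```text
[ 0.59380495 -0.05844019 -0.1969459   0.06155269]
[[-0.3, -0.3], [0.3, -0.3], [0.1, 0.6], [-0.3, 1.2], [-1.5, -1.7], [-0.7, -2.2], [-0.7, 0.4], [-1.5, -0.7], [-0.8, -0.4], [-0.2, -0.3], [0.4, 0.4], [-1.7, 0.0], [-2.7, -0.2], [-1.4, -0.4], [-1.7, -0.0]]
tab [[ 0.56197029 -0.21798648  0.05902675]] spine [[ 0.59380495 -0.05844019  0.049     ]]
```

```bash
cat >> h.py <<'E'
B=np.array([ 0.5938, -0.0584, -0.1969]) 
def orient(tau,yaw):
    """tool x: tilt tau deg below horizontal, plan direction = book +y turned by yaw deg toward book +x; -z on upper side"""
    a=np.pi/2+B[2]-np.radians(yaw); t=np.radians(tau)
    pl=np.array([np.cos(a),np.sin(a),0]); x=np.cos(t)*pl-np.array([0,0,np.sin(t)])
    z=-(np.sin(t)*pl+np.array([0,0,np.cos(t)])); y=np.cross(z,x)
    return np.c_[x,y,z]
def tip_world(Rm,corner_w,back=0.0,half=.011):
    """TCP so that upper (-z) face point 'back' behind tip is at corner_w"""
    return corner_w+Rm[:,2]*half+Rm[:,0]*back
def rows(p0,R0,p1,R1,n):
    """n rows equal split; shift in axes before the turn of the row (chk)"""
    w=R.from_matrix(R0.T@R1).as_rotvec(); out=[]; Rc=R0.copy(); dR=R.from_rotvec(w/n).as_matrix()
    for i in range(n):
        out.append((np.degrees(w/n).round(2).tolist(),((Rc.T@(p1-p0))/n*100).round(2).tolist(),((Rc@dR).T@(p1-p0)/n*100).round(2).tolist())); Rc=Rc@dR
    return out
E
python3 - <<'E'
from h import *
s=get_state(); R0=q2R(s['orientation']); print(R0.round(2))
def gp(n,u,z):
    f=lambda p: proj(n,[p[0],p[1],z])[0]-u
    return least_squares(f,[.5,0]).x
print('key',gp('top',(454,208),.006),'met',gp('top',(133,250),.0),'ped',gp('top',(117,170),.02))
for yaw in (30,):
  R1=orient(40,yaw); print(R1.round(2)); print(np.degrees(R.from_matrix(R0.T@R1).as_rotvec()))
  c=book2w(B,[0,-.235,.10])[0]; p1=tip_world(R1,c); print(p1)
  p1=np.array([.45,-.36,.2]);
  for r in rows(s['tcp_pos'],R0,p1,R1,15): print(r)
E
```

```text
[[-0.    0.23 -0.97]
 [-0.   -0.97 -0.23]
 [-1.    0.    0.  ]]
key [ 0.52125071 -0.42037462] met [0.39788097 0.40271255] ped [0.60053251 0.44378597]
[[ 0.51  0.75 -0.42]
 [ 0.58 -0.66 -0.48]
 [-0.64 -0.   -0.77]]
[-33.02176749  48.37078446 -15.4058496 ]
[ 0.54316197 -0.29417271  0.09157351]
([-2.2, 3.22, -1.03], [0.21, -0.8, -2.36], [0.36, -0.71, -2.38])
([-2.2, 3.22, -1.03], [0.36, -0.71, -2.38], [0.5, -0.61, -2.38])
([-2.2, 3.22, -1.03], [0.5, -0.61, -2.38], [0.64, -0.51, -2.37])
([-2.2, 3.22, -1.03], [0.64, -0.51, -2.37], [0.79, -0.4, -2.34])
([-2.2, 3.22, -1.03], [0.79, -0.4, -2.34], [0.92, -0.3, -2.31])
([-2.2, 3.22, -1.03], [0.92, -0.3, -2.31], [1.06, -0.19, -2.26])
([-2.2, 3.22, -1.03], [1.06, -0.19, -2.26], [1.18, -0.09, -2.2])
([-2.2, 3.22, -1.03], [1.18, -0.09, -2.2], [1.31, 0.02, -2.14])
([-2.2, 3.22, -1.03], [1.31, 0.02, -2.14], [1.42, 0.12, -2.06])
([-2.2, 3.22, -1.03], [1.42, 0.12, -2.06], [1.53, 0.23, -1.97])
([-2.2, 3.22, -1.03], [1.53, 0.23, -1.97], [1.64, 0.33, -1.87])
([-2.2, 3.22, -1.03], [1.64, 0.33, -1.87], [1.73, 0.43, -1.76])
([-2.2, 3.22, -1.03], [1.73, 0.43, -1.76], [1.82, 0.53, -1.64])
([-2.2, 3.22, -1.03], [1.82, 0.53, -1.64], [1.9, 0.62, -1.51])
([-2.2, 3.22, -1.03], [1.9, 0.62, -1.51], [1.97, 0.71, -1.38])
```

Call:
step_arm:
  targets:
    - [[0,0,0],[-0.3,-0.6,-3.2],0]
    - [[0,0,0],[-0.3,-0.6,-3.2],0]
    - [[0,0,0],[-0.3,-0.6,-3.2],0]
    - [[0,0,0],[-0.3,-0.6,-3.2],0]
    - [[0,0,0],[-0.3,-0.6,-3.2],0]
    - [[0,0,0],[-0.3,-0.6,-3.2],0]
    - [[0,0,0],[-0.3,-0.6,-3.2],0]
    - [[0,0,0],[-0.3,-0.6,-3.2],0]
    - [[0,0,0],[-0.3,-0.6,-3.2],0]
    - [[0,0,0],[-0.3,-0.6,-3.2],0]
  force: 20

```text
clock: 2.35
tcp_pos: [0.4318, -0.4262, 0.2615]
orientation: [0.083, 0.702, 0.082, -0.702]
wrist_force: [1.0, -1.0, -0.1]
finger_gap: -0.0001
```

Call:
step_arm:
  targets:
    - [[-3.3,4.8,-1.5],[0,0,0],0]
    - [[-3.3,4.8,-1.5],[0,0,0],0]
    - [[-3.3,4.8,-1.5],[0,0,0],0]
    - [[-3.3,4.8,-1.5],[0,0,0],0]
    - [[-3.3,4.8,-1.5],[0,0,0],0]
    - [[-3.3,4.8,-1.5],[0,0,0],0]
    - [[-3.3,4.8,-1.5],[0,0,0],0]
    - [[-3.3,4.8,-1.5],[0,0,0],0]
    - [[-3.3,4.8,-1.5],[0,0,0],0]
    - [[-3.3,4.8,-1.5],[0,0,0],0]

```text
clock: 3.35
tcp_pos: [0.4304, -0.4274, 0.2618]
orientation: [0.145, 0.856, 0.386, -0.313]
wrist_force: [0.8, -0.3, 0.4]
finger_gap: -0.0
```

```bash
python3 - <<'E'
from h import *
for n in ["wrist","scene","top"]:
    s=get_state(); im=read_camera(n); cv2.imwrite(f"pics/{n}1.png",im[:,:,::-1])
print(s['tcp_pos'],s['joint_pos'].round(3),s['finger_gap'],q2R(s['orientation']).round(3),s['wrist_force'],s['clock'])
E
```

```text
[ 0.42940808 -0.4279986   0.25736674] [-1.258  0.668  0.366  1.811  0.716  0.832] -6.12276333535292e-05 [[ 0.505  0.748 -0.431]
 [ 0.572 -0.663 -0.482]
 [-0.646 -0.003 -0.763]] [ 0.7627469  -0.12175759 -0.47718524] 3.45
```

View pics/wrist1.png

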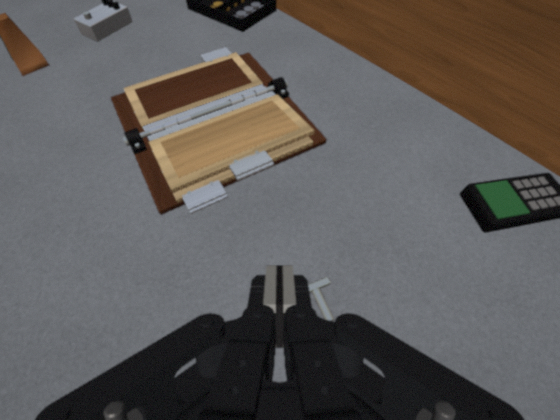

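View pics/scene1.png

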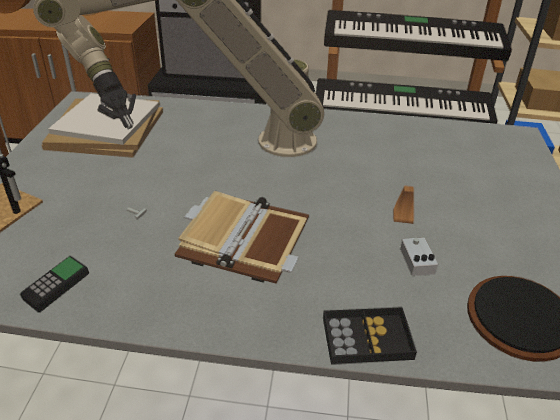

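```bash
python3 - <<'E'
from h import *
s=get_state(); im=read_camera('wrist')[:,:,::-1].copy(); np.save('s1.npy',s,allow_pickle=True); cv2.imwrite('pics/w2.png',im)
z=cv2.resize(im[30:230,90:350],None,fx=3,fy=3,interpolation=cv2.INTER_CUBIC); cv2.imwrite('pics/w2z.png',z)
a=.0616
P=[book2w(B,p)[0] for p in [(.15,.15,.036),(.15,-.15,.036),(-.15,-.15,.036),(-.15,.15,.036)]]+[book2w(B,leaf(a,*p))[0] for p in [(.12,.15,.004),(-.12,.15,.004),(.03,.178,-.004),(-.03,.178,-.004),(.03,.174,.004),(-.03,.174,.004)]]+[book2w(B,p)[0] for p in [(-.05,-.174,.044),(-.11,-.174,.044)]]
for u in proj('wrist',np.array(P),s):
    c=tuple(int(v) for v in (u-[90,30])*3); cv2.circle(z,c,3,(0,0,255),1)
cv2.imwrite('pics/w2o.png',z); print(s['tcp_pos'],s['clock'])
E
```

```text
[ 0.42998289 -0.42779263  0.25873699] 3.5
```

View pics/w2o.png

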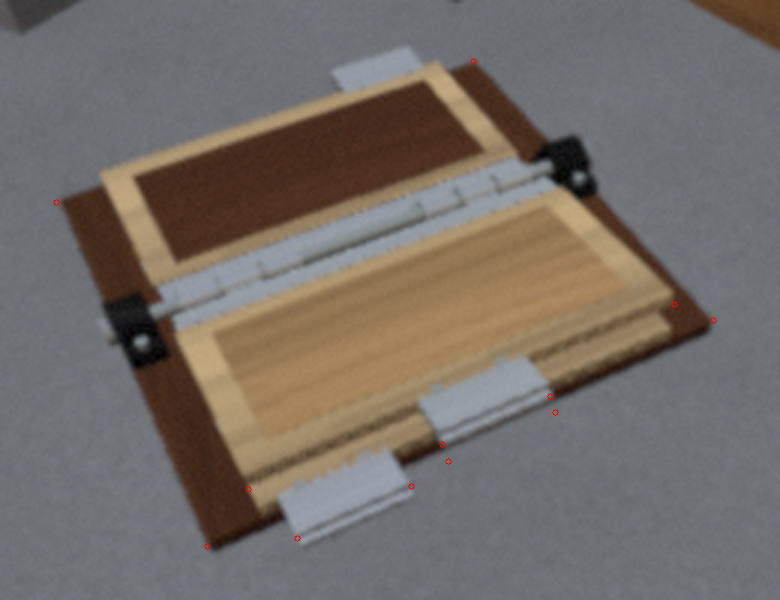

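```bash
cat >> fit.py <<'E'
print('--- with wrist')
s1=np.load('s1.npy',allow_pickle=True).item()
W=lambda p:(np.array(p)/3.+[90,30])
wf=[(W((62,203)),(-.15,.15,.036)),(W((210,545)),(-.15,-.15,.036)),(W((713,320)),(.15,-.15,.036)),(W((473,63)),(.15,.15,.036))]
wl=[(W((675,291)),(.12,.15,.004)),(W((246,478)),(-.12,.15,.004)),(W((549,385)),(.03,.174,.004)),(W((438,434)),(-.03,.174,.004)),(W((553,395)),(.03,.178,-.004)),(W((442,444)),(-.03,.178,-.004))]
wu=[(W((410,487)),(-.05,-.176,.042)),(W((297,538)),(-.11,-.176,.042))]
def r2(p):
    o=[res(p)]
    for u,P in wf+wu: o.append(1.0*(proj('wrist',book2w(p,P),s1)[0]-u))
    for u,P in wl: o.append(1.0*(proj('wrist',book2w(p,leaf(p[3],*P)),s1)[0]-u))
    return np.concatenate(o)
f=least_squares(r2,f.x,loss='soft_l1');print(f.x); print(r2(f.x).reshape(-1,2).round(1).tolist())
E
python3 fit.py
```

```text
[ 0.59380495 -0.05844019 -0.1969459   0.06155269]
[[-0.3, -0.3], [0.3, -0.3], [0.1, 0.6], [-0.3, 1.2], [-1.5, -1.7], [-0.7, -2.2], [-0.7, 0.4], [-1.5, -0.7], [-0.8, -0.4], [-0.2, -0.3], [0.4, 0.4], [-1.7, 0.0], [-2.7, -0.2], [-1.4, -0.4], [-1.7, -0.0]]
tab [[ 0.56197029 -0.21798648  0.05902675]] spine [[ 0.59380495 -0.05844019  0.049     ]]
--- with wrist
[ 0.59431023 -0.05753525 -0.19872005  0.10780854]
[[-0.5, -0.5], [0.0, -0.4], [-0.4, 0.5], [-0.8, 0.9], [-1.3, -1.6], [-0.3, -2.0], [-0.5, 0.6], [-1.7, -1.0], [-1.2, -0.7], [-0.1, -0.9], [0.1, 0.2], [-1.7, -0.5], [-2.7, -0.6], [-1.1, -2.1], [-1.2, -1.7], [-1.8, -0.8], [-1.2, -0.1], [0.1, -0.2], [0.1, -0.8], [0.9, 1.1], [0.9, 1.4], [-0.4, 0.5], [-0.9, -0.1], [-0.1, -0.6], [0.2, -0.7], [0.2, 1.7], [1.0, 1.5]]
```

```bash
sed -i 's/^B=.*/B=np.array([.5943,-.0577,-.1983])/' h.py; cat >> h.py <<'E'
def show(p0,R0,poses):
    for p,Rm in poses:
        w=np.degrees(R.from_matrix(R0.T@Rm).as_rotvec()); d=p-p0
        print(w.round(1).tolist(),'pre',(R0.T@d*100).round(2).tolist(),'post',(Rm.T@d*100).round(2).tolist(), 'tcp',p.round(4).tolist()); p0,R0=p,Rm
def line(p0,R0,p1,R1,n):
    w=R.from_matrix(R0.T@R1).as_rotvec()
    return [(p0+(p1-p0)*i/n,R0@R.from_rotvec(w*i/n).as_matrix()) for i in range(1,n+1)]
E
python3 - <<'E'
from h import *
s=get_state(); p=s['tcp_pos'];R0=q2R(s['orientation'])
R1=orient(40,30); c=book2w(B,[0,-.235,.046])[0]; t=tip_world(R1,c); show(p,R0,line(p,R0,t,R1,10))
c2=book2w(B,[0,-.165,.046])[0]; t2=tip_world(R1,c2); show(t,R1,line(t,R1,t2,R1,5))
E
```

```text
[-0.0, 0.1, -0.0] pre [2.78, -0.05, 0.55] post [2.78, -0.05, 0.56] tcp [0.4417, -0.414, 0.238]
[-0.0, 0.1, -0.0] pre [2.78, -0.05, 0.56] post [2.78, -0.05, 0.56] tcp [0.453, -0.4006, 0.2157]
[-0.0, 0.1, -0.0] pre [2.78, -0.05, 0.56] post [2.78, -0.04, 0.56] tcp [0.4643, -0.3872, 0.1934]
[-0.0, 0.1, -0.0] pre [2.78, -0.04, 0.56] post [2.78, -0.04, 0.56] tcp [0.4756, -0.3738, 0.1712]
[-0.0, 0.1, -0.0] pre [2.78, -0.04, 0.56] post [2.78, -0.04, 0.57] tcp [0.4869, -0.3604, 0.1489]
[-0.0, 0.1, -0.0] pre [2.78, -0.04, 0.57] post [2.78, -0.04, 0.57] tcp [0.4982, -0.347, 0.1266]
[-0.0, 0.1, -0.0] pre [2.78, -0.04, 0.57] post [2.77, -0.04, 0.57] tcp [0.5095, -0.3336, 0.1044]
[-0.0, 0.1, -0.0] pre [2.77, -0.04, 0.57] post [2.77, -0.04, 0.57] tcp [0.5208, -0.3202, 0.0821]
[-0.0, 0.1, -0.0] pre [2.77, -0.04, 0.57] post [2.77, -0.04, 0.58] tcp [0.532, -0.3068, 0.0598]
[-0.0, 0.1, -0.0] pre [2.77, -0.04, 0.58] post [2.77, -0.04, 0.58] tcp [0.5433, -0.2934, 0.0376]
[0.0, 0.0, 0.0] pre [0.93, -0.7, -0.78] post [0.93, -0.7, -0.78] tcp [0.5461, -0.2797, 0.0376]
[0.0, 0.0, 0.0] pre [0.93, -0.7, -0.78] post [0.93, -0.7, -0.78] tcp [0.5488, -0.266, 0.0376]
[0.0, 0.0, 0.0] pre [0.93, -0.7, -0.78] post [0.93, -0.7, -0.78] tcp [0.5516, -0.2522, 0.0376]
[0.0, 0.0, 0.0] pre [0.93, -0.7, -0.78] post [0.93, -0.7, -0.78] tcp [0.5544, -0.2385, 0.0376]
[0.0, 0.0, 0.0] pre [0.93, -0.7, -0.78] post [0.93, -0.7, -0.78] tcp [0.5571, -0.2248, 0.0376]
```

Call:
step_arm:
  targets:
    - [[0,0,0],[3.4,-0.05,0.7],0]
    - [[0,0,0],[3.4,-0.05,0.7],0]
    - [[0,0,0],[3.4,-0.05,0.7],0]
    - [[0,0,0],[3.4,-0.05,0.7],0]
    - [[0,0,0],[3.4,-0.05,0.7],0]
    - [[0,0,0],[3.4,-0.05,0.7],0]
    - [[0,0,0],[3.4,-0.05,0.7],0]
    - [[0,0,0],[2.5,-0.05,0.5],0]
    - [[0,0,0],[1.2,0,0.3],0]
    - [[0,0,0],[0,0,0],0]

```text
clock: 4.55
tcp_pos: [0.5429, -0.2935, 0.04]
orientation: [0.144, 0.855, 0.386, -0.315]
wrist_force: [-0.5, -1.3, -0.0]
finger_gap: -0.0005
```

```bash
python3 - <<'E'
from h import *
s=get_state(); im=read_camera('wrist')[:,:,::-1].copy(); cv2.imwrite('pics/w3.png',im)
im=read_camera('scene')[:,:,::-1].copy(); cv2.imwrite('pics/sc3.png',cv2.resize(im[130:300,110:340],None,fx=3.4,fy=3.4))
p=s['tcp_pos'];R0=q2R(s['orientation']);print(p,R0.round(3),s['wrist_force'],s['joint_pos'])
c=p-R0[:,2]*.011
d=c-[B[0],B[1],0]; cb=[np.cos(B[2])*d[0]+np.sin(B[2])*d[1],-np.sin(B[2])*d[0]+np.cos(B[2])*d[1],d[2]];print('corner in book',np.round(cb,4))
E
```

```text
[ 0.54290996 -0.29351557  0.03996371] [[ 0.504  0.751 -0.427]
 [ 0.569 -0.66  -0.49 ]
 [-0.65   0.004 -0.76 ]] [-0.49518189 -1.28846524 -0.04277284] [-1.0021278   0.68588178 -0.14693877  1.04803161  0.81958446  1.15245241]
corner in book [-0.0004 -0.2351  0.0483]
```

View pics/w3.png

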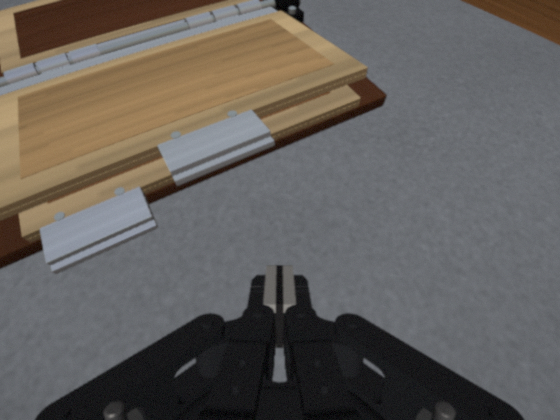

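View pics/sc3.png

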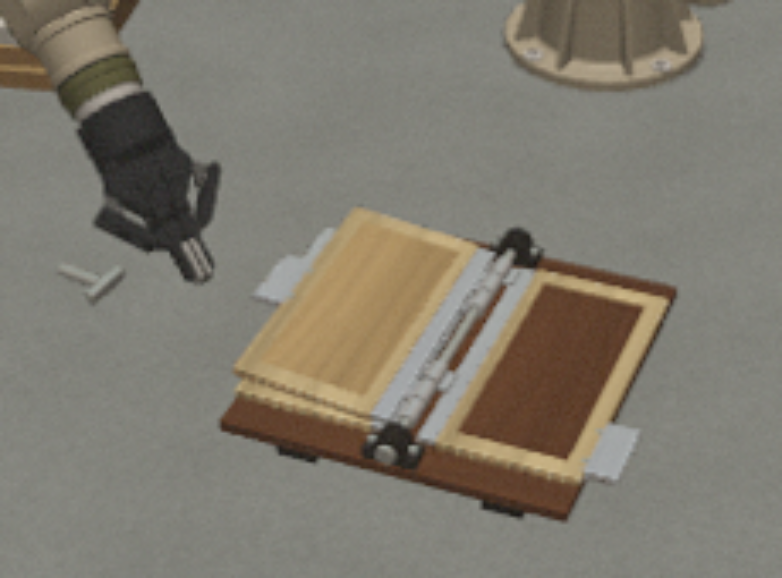

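```bash
python3 - <<'E'
from h import *
s=get_state(); p=s['tcp_pos'];R0=q2R(s['orientation'])
R1=orient(40,30); t=tip_world(R1,book2w(B,[0,-.165,.044])[0]); show(p,R0,line(p,R0,t,R1,7)[:2])
print(proj('wrist',p,s))
E
```

```text
[0.0, 0.1, -0.0] pre [0.73, -0.52, -0.52] post [0.73, -0.52, -0.52] tcp [0.545, -0.2856, 0.0404]
[0.0, 0.1, -0.0] pre [0.73, -0.52, -0.52] post [0.73, -0.52, -0.52] tcp [0.547, -0.2755, 0.0396]
[[280.18974714 279.85728197]]
```

Call:
step_arm:
  targets:
    - [[0,0,0],[0.73,-0.52,-0.52],0]
    - [[0,0,0],[0.73,-0.52,-0.52],0]
    - [[0,0,0],[0.73,-0.52,-0.52],0]
    - [[0,0,0],[0.73,-0.52,-0.52],0]
    - [[0,0,0],[0.73,-0.52,-0.52],0]
    - [[0,0,0],[0.73,-0.52,-0.52],0]
    - [[0,0,0],[0.73,-0.52,-0.52],0]
    - [[0,0,0],[0,0,0],0]
    - [[0,0,0],[0,0,0],0]
    - [[0,0,0],[0,0,0],0]

```text
clock: 5.65
tcp_pos: [0.5565, -0.2252, 0.0339]
orientation: [0.144, 0.856, 0.385, -0.315]
wrist_force: [-0.6, 0.4, -0.7]
finger_gap: 0.0002
```

```bash
cat >> h.py <<'E'
def corner(s,half=.011):
    R0=q2R(s['orientation']); d=s['tcp_pos']-R0[:,2]*half-[B[0],B[1],0]
    return np.array([np.cos(B[2])*d[0]+np.sin(B[2])*d[1],-np.sin(B[2])*d[0]+np.cos(B[2])*d[1],d[2]])
def pics(k):
    s=get_state(); im=read_camera('wrist')[:,:,::-1]
    im2=read_camera('scene')[:,:,::-1]
    a=cv2.resize(im,(400,300)); b=cv2.resize(im2[90:300,110:390],(400,300),interpolation=cv2.INTER_CUBIC)
    cv2.imwrite(f'pics/c{k}.png',np.hstack([a,b]))
    print('corner',corner(s).round(4),'F',s['wrist_force'].round(1),'tcp',s['tcp_pos'].round(4),'j',s['joint_pos'].round(2),s['clock'])
E
python3 - <<'E'
from h import *
pics(4)
E
```

```text
corner [-0.0005 -0.1655  0.0423] F [-0.6  0.4 -0.7] tcp [ 0.5565 -0.2252  0.0339] j [-0.92  0.61 -0.31  0.87  0.84  1.28] 5.65
```

View pics/c4.png

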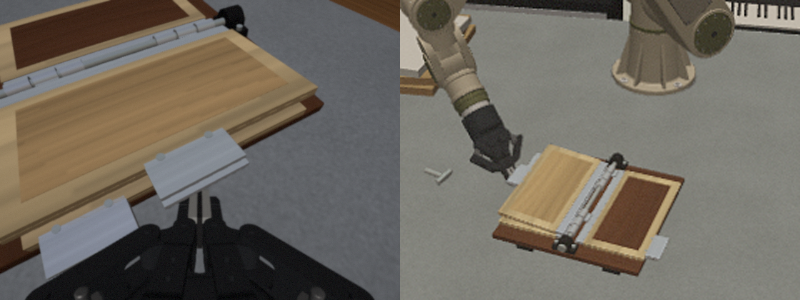

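```bash
cat >> h.py <<'E'
def pose(th):
    dg=np.degrees(th)
    tau=np.interp(dg,[0,20,45,90,125,180],[40,40,47,78,90,90]); yaw=np.interp(dg,[0,20,100,180],[30,30,10,10]); rho=np.interp(dg,[0,45,90,180],[.165,.160,.150,.142])
    Rm=orient(tau,yaw); c=book2w(B,leaf(th,0,rho,-.004))[0]
    return tip_world(Rm,c),Rm
E
python3 - <<'E'
from h import *
s=get_state()
show(s['tcp_pos'],q2R(s['orientation']),[pose(t) for t in np.arange(1,11)*.06])
E
```

```text
[0.1, 0.5, -0.2] pre [-0.72, -0.01, -1.04] post [-0.71, -0.02, -1.05] tcp [0.5572, -0.2243, 0.0465]
[0.0, 0.0, 0.0] pre [-0.56, -0.05, -0.81] post [-0.56, -0.05, -0.81] tcp [0.5574, -0.2233, 0.0563]
[0.0, 0.0, 0.0] pre [-0.52, -0.08, -0.83] post [-0.52, -0.08, -0.83] tcp [0.5577, -0.2218, 0.066]
[0.0, 0.0, 0.0] pre [-0.47, -0.11, -0.85] post [-0.47, -0.11, -0.85] tcp [0.5582, -0.2196, 0.0755]
[0.0, 0.0, 0.0] pre [-0.42, -0.14, -0.87] post [-0.42, -0.14, -0.87] tcp [0.5587, -0.2169, 0.0849]
[-0.1, -0.2, -0.1] pre [-0.38, -0.16, -0.89] post [-0.38, -0.16, -0.89] tcp [0.5593, -0.2137, 0.0942]
[-0.6, -1.0, -0.7] pre [-0.34, -0.18, -0.9] post [-0.36, -0.18, -0.9] tcp [0.5601, -0.2101, 0.1033]
[-0.6, -1.0, -0.6] pre [-0.3, -0.2, -0.91] post [-0.32, -0.19, -0.9] tcp [0.5609, -0.206, 0.1121]
[-0.6, -1.0, -0.6] pre [-0.26, -0.22, -0.91] post [-0.28, -0.21, -0.91] tcp [0.5619, -0.2014, 0.1206]
[-0.6, -1.0, -0.6] pre [-0.22, -0.23, -0.91] post [-0.24, -0.23, -0.91] tcp [0.563, -0.1964, 0.1288]
```

Call:
step_arm:
  targets:
    - [[0,0,0],[-0.4,0,-0.5],0]
    - [[0,0,0],[-0.4,0,-0.5],0]
    - [[0,0,0],[-0.56,-0.05,-0.81],0]
    - [[0,0,0],[-0.52,-0.08,-0.83],0]
    - [[0,0,0],[-0.47,-0.11,-0.85],0]
    - [[0,0,0],[-0.42,-0.14,-0.87],0]
    - [[-0.1,-0.2,-0.1],[-0.38,-0.16,-0.89],0]
    - [[-0.6,-1.0,-0.7],[-0.35,-0.18,-0.9],0]
    - [[-0.6,-1.0,-0.6],[-0.31,-0.2,-0.9],0]
    - [[0,0,0],[0,0,0],0]

```text
clock: 6.75
tcp_pos: [0.5615, -0.2055, 0.1143]
orientation: [0.159, 0.843, 0.397, -0.328]
wrist_force: [-0.3, -0.8, -0.4]
finger_gap: 0.0003
```

```bash
python3 - <<'E'
from h import *
pics(5)
s=get_state()
c=corner(s); th=np.arctan2(c[2]-.049,-c[1]); print(th)
show(s['tcp_pos'],q2R(s['orientation']),[pose(t) for t in .48+np.arange(1,11)*.06])
E
```

```text
corner [ 0.0004 -0.1447  0.1224] F [-0.3 -0.8 -0.4] tcp [ 0.5615 -0.2055  0.1143] j [-0.87  0.49 -0.25  1.02  0.81  1.3 ] 6.75
0.46139353390770077
[-0.3, -0.4, -0.9] pre [-0.25, -0.18, -0.82] post [-0.25, -0.18, -0.82] tcp [0.5619, -0.2014, 0.1206]
[-0.6, -1.0, -0.6] pre [-0.22, -0.23, -0.91] post [-0.24, -0.23, -0.91] tcp [0.563, -0.1964, 0.1288]
[-0.6, -1.0, -0.6] pre [-0.18, -0.25, -0.92] post [-0.19, -0.24, -0.92] tcp [0.5641, -0.1909, 0.1366]
[-0.6, -1.0, -0.6] pre [-0.14, -0.26, -0.92] post [-0.15, -0.25, -0.92] tcp [0.5654, -0.1849, 0.1441]
[-0.6, -1.0, -0.6] pre [-0.1, -0.27, -0.92] post [-0.11, -0.26, -0.92] tcp [0.5667, -0.1786, 0.1512]
[-0.6, -2.2, -0.6] pre [-0.04, -0.28, -0.91] post [-0.08, -0.27, -0.91] tcp [0.5681, -0.1717, 0.1578]
[-0.7, -2.4, -0.5] pre [-0.02, -0.28, -0.91] post [-0.06, -0.27, -0.91] tcp [0.5695, -0.1646, 0.1639]
[-0.7, -2.4, -0.5] pre [-0.0, -0.28, -0.9] post [-0.03, -0.27, -0.9] tcp [0.571, -0.1571, 0.1695]
[-0.7, -2.4, -0.5] pre [0.02, -0.28, -0.9] post [-0.01, -0.27, -0.9] tcp [0.5726, -0.1494, 0.1746]
[-0.7, -2.4, -0.5] pre [0.04, -0.28, -0.89] post [0.01, -0.27, -0.9] tcp [0.5743, -0.1414, 0.1792]
```

View pics/c5.png

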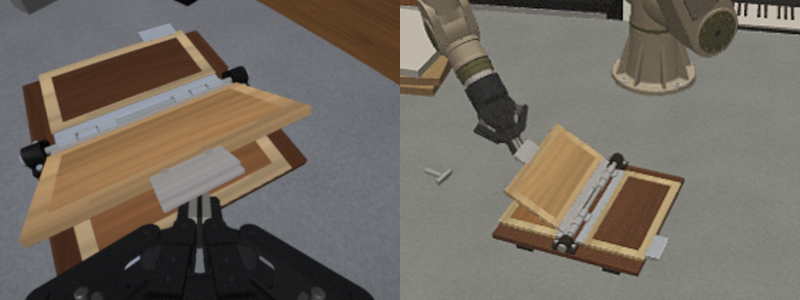

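The leaf rises alone, with the tip under its tab; the under leaf stays down. Continuing along the arc.

Call:
step_arm:
  targets:
    - [[-0.3,-0.4,-0.9],[-0.25,-0.2,-0.82],0]
    - [[-0.6,-1.0,-0.6],[-0.23,-0.23,-0.91],0]
    - [[-0.6,-1.0,-0.6],[-0.18,-0.25,-0.92],0]
    - [[-0.6,-1.0,-0.6],[-0.14,-0.26,-0.92],0]
    - [[-0.6,-1.0,-0.6],[-0.1,-0.27,-0.92],0]
    - [[-0.6,-2.2,-0.6],[-0.06,-0.28,-0.91],0]
    - [[-0.7,-2.4,-0.5],[-0.04,-0.28,-0.91],0]
    - [[-0.7,-2.4,-0.5],[-0.02,-0.28,-0.9],0]
    - [[-0.7,-2.4,-0.5],[0,-0.28,-0.9],0]
    - [[-0.7,-2.4,-0.5],[0.02,-0.28,-0.9],0]

```text
clock: 7.85
tcp_pos: [0.574, -0.1418, 0.1806]
orientation: [0.242, 0.757, 0.429, -0.429]
wrist_force: [-1.5, -3.0, 0.3]
finger_gap: -0.0001
```

```bash
python3 - <<'E'
from h import *
pics(6)
s=get_state()
c=corner(s); th=np.arctan2(c[2]-.049,-c[1]); print(th, np.hypot(c[1],c[2]-.049))
show(s['tcp_pos'],q2R(s['orientation']),[pose(t) for t in 1.06+np.arange(1,11)*.06])
E
```

```text
corner [-0.0002 -0.0775  0.1863] F [-1.5 -3.   0.3] tcp [ 0.574  -0.1418  0.1806] j [-0.65  0.36 -0.13  1.15  0.54  1.44] 7.85
1.0685390182598395 0.15794996979832732
[-0.4, -1.3, -0.3] pre [0.19, -0.18, -0.36] post [0.18, -0.18, -0.36] tcp [0.5754, -0.136, 0.182]
[-0.8, -2.4, -0.4] pre [0.08, -0.27, -0.88] post [0.04, -0.26, -0.89] tcp [0.5771, -0.1277, 0.1857]
[-0.8, -2.4, -0.4] pre [0.1, -0.26, -0.88] post [0.06, -0.25, -0.88] tcp [0.5789, -0.1193, 0.1889]
[-0.8, -2.4, -0.3] pre [0.12, -0.25, -0.87] post [0.08, -0.24, -0.88] tcp [0.5807, -0.1107, 0.1915]
[-0.8, -2.4, -0.3] pre [0.13, -0.24, -0.87] post [0.1, -0.23, -0.87] tcp [0.5826, -0.1021, 0.1936]
[-0.8, -2.4, -0.3] pre [0.15, -0.23, -0.86] post [0.12, -0.21, -0.87] tcp [0.5844, -0.0934, 0.1952]
[-0.8, -2.4, -0.2] pre [0.17, -0.21, -0.86] post [0.14, -0.2, -0.86] tcp [0.5863, -0.0846, 0.1962]
[-0.8, -2.4, -0.2] pre [0.19, -0.2, -0.85] post [0.15, -0.19, -0.86] tcp [0.5882, -0.0759, 0.1967]
[-0.8, -1.8, -0.2] pre [0.19, -0.19, -0.85] post [0.17, -0.17, -0.86] tcp [0.5901, -0.0672, 0.1967]
[-0.8, -1.2, -0.2] pre [0.21, -0.17, -0.85] post [0.19, -0.16, -0.85] tcp [0.592, -0.0585, 0.1964]
```

View pics/c6.png

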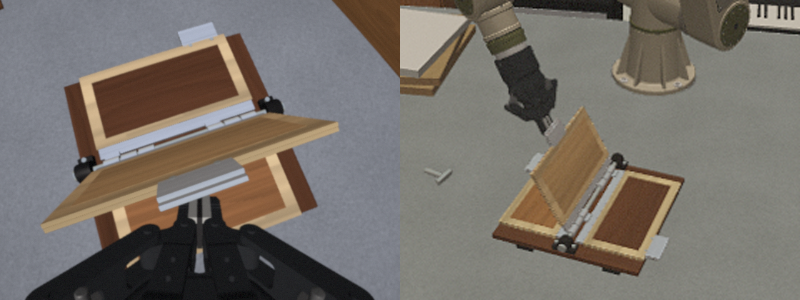

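Call:
step_arm:
  targets:
    - [[-0.4,-1.3,-0.3],[0.15,-0.18,-0.4],0]
    - [[-0.8,-2.4,-0.4],[0.06,-0.27,-0.88],0]
    - [[-0.8,-2.4,-0.4],[0.08,-0.26,-0.88],0]
    - [[-0.8,-2.4,-0.3],[0.1,-0.25,-0.87],0]
    - [[-0.8,-2.4,-0.3],[0.12,-0.24,-0.87],0]
    - [[-0.8,-2.4,-0.3],[0.13,-0.22,-0.86],0]
    - [[-0.8,-2.4,-0.2],[0.15,-0.2,-0.86],0]
    - [[-0.8,-2.4,-0.2],[0.17,-0.2,-0.85],0]
    - [[-0.8,-1.8,-0.2],[0.18,-0.18,-0.85],0]
    - [[-0.8,-1.2,-0.2],[0.2,-0.17,-0.85],0]

```text
clock: 8.95
tcp_pos: [0.5912, -0.0603, 0.1959]
orientation: [0.355, 0.638, 0.425, -0.536]
wrist_force: [0.5, -1.4, 0.7]
finger_gap: -0.0002
```

```bash
python3 - <<'E'
from h import *
pics(7)
s=get_state()
c=corner(s); th=np.arctan2(c[2]-.049,-c[1]); print(th, np.hypot(c[1],c[2]-.049))
show(s['tcp_pos'],q2R(s['orientation']),[pose(t) for t in 1.65+np.arange(1,11)*.06])
E
```

```text
corner [-0.0004  0.0075  0.1978] F [ 0.5 -1.4  0.7] tcp [ 0.5912 -0.0603  0.1959] j [-0.33  0.34 -0.02  1.21  0.17  1.64] 8.95
1.628435342242405 0.14883254091473347
[-0.9, -0.8, 0.1] pre [0.14, -0.09, -0.8] post [0.13, -0.08, -0.8] tcp [0.5936, -0.0514, 0.1956]
[-0.5, -1.2, -0.1] pre [0.27, -0.15, -0.83] post [0.25, -0.14, -0.84] tcp [0.5954, -0.0428, 0.1943]
[-0.0, -1.2, 0.0] pre [0.3, -0.15, -0.82] post [0.29, -0.15, -0.82] tcp [0.5971, -0.0343, 0.1924]
[0.0, -1.2, -0.0] pre [0.34, -0.15, -0.8] post [0.32, -0.15, -0.81] tcp [0.5987, -0.026, 0.19]
[0.0, -1.2, 0.0] pre [0.37, -0.14, -0.79] post [0.35, -0.14, -0.79] tcp [0.6004, -0.0178, 0.1872]
[0.0, -1.2, -0.0] pre [0.4, -0.14, -0.77] post [0.38, -0.14, -0.78] tcp [0.602, -0.0099, 0.1838]
[-0.0, -1.2, -0.0] pre [0.43, -0.14, -0.75] post [0.41, -0.14, -0.76] tcp [0.6035, -0.0022, 0.18]
[-0.0, -1.2, 0.0] pre [0.46, -0.13, -0.73] post [0.44, -0.13, -0.74] tcp [0.605, 0.0053, 0.1757]
[-0.0, -1.0, 0.0] pre [0.49, -0.13, -0.71] post [0.48, -0.13, -0.72] tcp [0.6064, 0.0124, 0.1709]
[0.0, 0.0, 0.0] pre [0.54, -0.12, -0.69] post [0.54, -0.12, -0.69] tcp [0.6078, 0.0193, 0.1655]
```

View pics/c7.png

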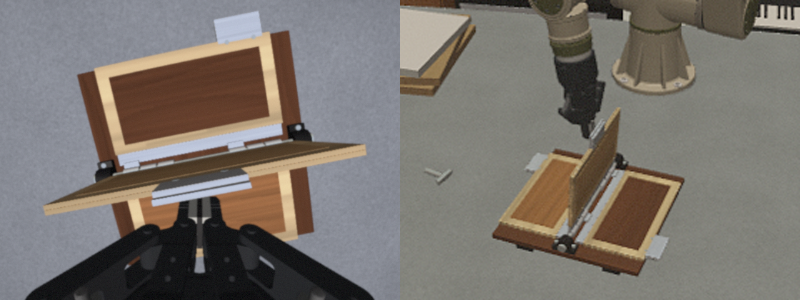

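Call:
step_arm:
  targets:
    - [[-0.9,-0.8,0.1],[0.14,-0.1,-0.8],0]
    - [[-0.5,-1.2,-0.1],[0.26,-0.15,-0.83],0]
    - [[0,-1.2,0],[0.29,-0.15,-0.82],0]
    - [[0,-1.2,0],[0.33,-0.15,-0.8],0]
    - [[0,-1.2,0],[0.36,-0.14,-0.79],0]
    - [[0,-1.2,0],[0.39,-0.14,-0.77],0]
    - [[0,-1.2,0],[0.42,-0.14,-0.75],0]
    - [[0,-1.2,0],[0.45,-0.13,-0.73],0]
    - [[0,-1.0,0],[0.48,-0.13,-0.71],0]
    - [[0,0,0],[0.54,-0.12,-0.69],0]

```text
clock: 10.05
tcp_pos: [0.608, 0.019, 0.1658]
orientation: [-0.399, -0.584, -0.398, 0.585]
wrist_force: [0.5, -0.1, 0.6]
finger_gap: 0.0005
```

```bash
python3 - <<'E'
from h import *
pics(8)
s=get_state()
c=corner(s); th=np.arctan2(c[2]-.049,-c[1]); print(th, np.hypot(c[1],c[2]-.049))
show(s['tcp_pos'],q2R(s['orientation']),[pose(t) for t in 2.25+np.arange(1,11)*.06])
E
```

```text
corner [0.0002 0.0887 0.1658] F [ 0.5 -0.1  0.6] tcp [0.608  0.019  0.1658] j [-0.1   0.4   0.01  1.18 -0.    1.85] 10.05
2.2235477725274846 0.14589529316010713
[-0.0, 0.1, 0.1] pre [0.51, -0.06, -0.7] post [0.52, -0.06, -0.69] tcp [0.6091, 0.0257, 0.1598]
[0.0, 0.0, 0.0] pre [0.61, -0.11, -0.62] post [0.61, -0.11, -0.62] tcp [0.6104, 0.0319, 0.1536]
[0.0, 0.0, 0.0] pre [0.65, -0.1, -0.58] post [0.65, -0.1, -0.58] tcp [0.6115, 0.0376, 0.1471]
[0.0, 0.0, 0.0] pre [0.68, -0.09, -0.54] post [0.68, -0.09, -0.54] tcp [0.6126, 0.043, 0.1403]
[0.0, 0.0, 0.0] pre [0.71, -0.09, -0.49] post [0.71, -0.09, -0.49] tcp [0.6136, 0.0479, 0.1332]
[0.0, 0.0, 0.0] pre [0.74, -0.08, -0.45] post [0.74, -0.08, -0.45] tcp [0.6145, 0.0524, 0.1258]
[0.0, 0.0, 0.0] pre [0.76, -0.07, -0.4] post [0.76, -0.07, -0.4] tcp [0.6153, 0.0564, 0.1182]
[0.0, 0.0, 0.0] pre [0.79, -0.06, -0.36] post [0.79, -0.06, -0.36] tcp [0.616, 0.06, 0.1103]
[0.0, 0.0, 0.0] pre [0.8, -0.05, -0.31] post [0.8, -0.05, -0.31] tcp [0.6166, 0.0631, 0.1023]
[0.0, 0.0, 0.0] pre [0.82, -0.05, -0.26] post [0.82, -0.05, -0.26] tcp [0.6171, 0.0657, 0.0941]
```

View pics/c8.png

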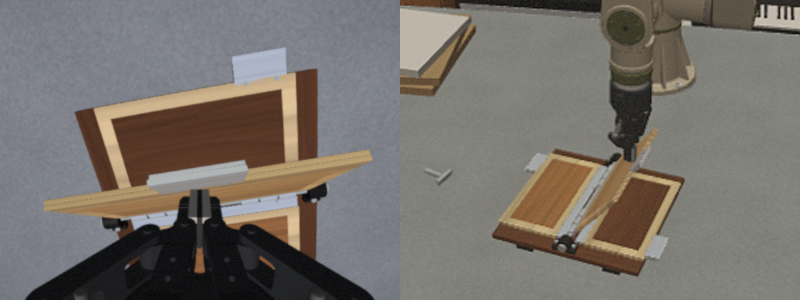

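Call:
step_arm:
  targets:
    - [[0,0,0],[0.52,-0.06,-0.7],0]
    - [[0,0,0],[0.61,-0.11,-0.62],0]
    - [[0,0,0],[0.65,-0.1,-0.58],0]
    - [[0,0,0],[0.68,-0.09,-0.54],0]
    - [[0,0,0],[0.71,-0.09,-0.49],0]
    - [[0,0,0],[0.74,-0.08,-0.45],0]
    - [[0,0,0],[0.76,-0.07,-0.4],0]
    - [[0,0,0],[0.79,-0.06,-0.36],0]
    - [[0,0,0],[0.8,-0.05,-0.31],0]
    - [[0,0,0],[0.82,-0.05,-0.26],0]

```text
clock: 11.15
tcp_pos: [0.6179, 0.0645, 0.0947]
orientation: [-0.399, -0.584, -0.397, 0.585]
wrist_force: [0.0, 1.0, 0.7]
finger_gap: -0.0001
```

```bash
python3 - <<'E'
from h import *
pics(9)
s=get_state()
c=corner(s); th=np.arctan2(c[2]-.049,-c[1]); print(th, np.hypot(c[1],c[2]-.049))
show(s['tcp_pos'],q2R(s['orientation']),[pose(t) for t in 2.83+np.arange(1,9)*.04])
E
```

```text
corner [0.0009 0.1353 0.0946] F [0.  1.  0.7] tcp [0.6179 0.0645 0.0947] j [-0.02  0.47 -0.06  1.04 -0.    1.92] 11.15
2.8224872461781327 0.14231072803839656
[-0.1, 0.2, 0.1] pre [0.24, -0.02, -0.19] post [0.24, -0.02, -0.19] tcp [0.6173, 0.0664, 0.0913]
[0.0, 0.0, 0.0] pre [0.56, -0.02, -0.14] post [0.56, -0.02, -0.14] tcp [0.6176, 0.0678, 0.0858]
[0.0, 0.0, 0.0] pre [0.56, -0.02, -0.11] post [0.56, -0.02, -0.11] tcp [0.6178, 0.0689, 0.0802]
[0.0, 0.0, 0.0] pre [0.56, -0.02, -0.09] post [0.56, -0.02, -0.09] tcp [0.618, 0.0698, 0.0745]
[0.0, 0.0, 0.0] pre [0.57, -0.01, -0.07] post [0.57, -0.01, -0.07] tcp [0.6181, 0.0705, 0.0689]
[0.0, 0.0, 0.0] pre [0.57, -0.01, -0.05] post [0.57, -0.01, -0.05] tcp [0.6182, 0.071, 0.0632]
[0.0, 0.0, 0.0] pre [0.57, -0.0, -0.02] post [0.57, -0.0, -0.02] tcp [0.6183, 0.0712, 0.0575]
[0.0, 0.0, 0.0] pre [0.57, -0.0, -0.01] post [0.57, -0.0, -0.01] tcp [0.6183, 0.0713, 0.0518]
```

View pics/c9.png

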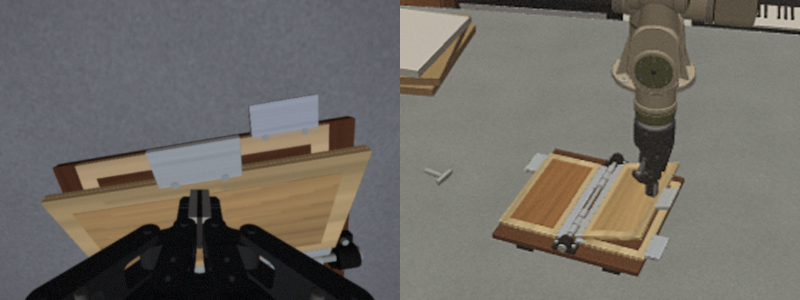

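Call:
step_arm:
  targets:
    - [[0,0,0],[0.4,-0.02,-0.15],0]
    - [[0,0,0],[0.5,-0.02,-0.14],0]
    - [[0,0,0],[0.5,-0.02,-0.1],0]
    - [[0,0,0],[0.5,-0.02,-0.1],0]
    - [[0,0,0],[0.5,0,-0.07],0]
    - [[0,0,0],[0.5,0,-0.05],0]
    - [[0,0,0],[0.5,0,0],0]
    - [[0,0,0],[0.4,0,0],0]
    - [[0,0,0],[0.2,0,0],0]
    - [[0,0,0],[0.1,0,0],0]

```text
clock: 12.25
tcp_pos: [0.6191, 0.07, 0.0541]
orientation: [-0.399, -0.584, -0.398, 0.585]
wrist_force: [-0.5, -0.1, 0.5]
finger_gap: 0.0001
```

```bash
python3 - <<'E'
from h import *
pics(10)
E
```

```text
corner [0.0011 0.141  0.054 ] F [-0.5 -0.1  0.5] tcp [0.6191 0.07   0.0541] j [-0.01  0.51 -0.11  0.95 -0.    1.93] 12.25
```

View pics/c10.png

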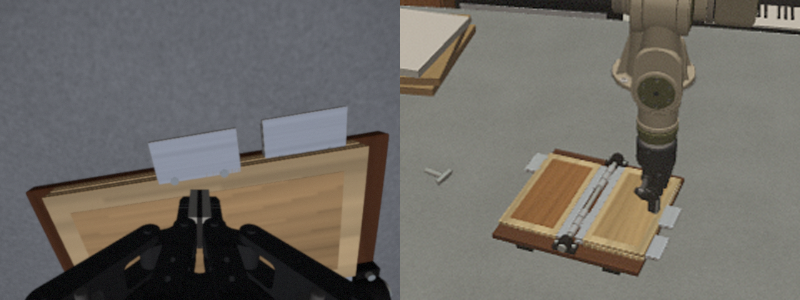

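Nearly down (tip z 54 mm); now press gently until the force shows.

Call:
step_arm:
  targets:
    - [[0,0,0],[0.1,0,0],0]
    - [[0,0,0],[0.1,0,0],0]
    - [[0,0,0],[0.05,0,0],0]
    - [[0,0,0],[0.05,0,0],0]
    - [[0,0,0],[0.05,0,0],0]
    - [[0,0,0],[0.05,0,0],0]
    - [[0,0,0],[0,0,0],0]
    - [[0,0,0],[0,0,0],0]
    - [[0,0,0],[0,0,0],0]
    - [[0,0,0],[0,0,0],0]

```text
clock: 13.35
tcp_pos: [0.6196, 0.0701, 0.0529]
orientation: [-0.399, -0.584, -0.397, 0.584]
wrist_force: [-5.5, -0.1, 12.9]
finger_gap: 0.0001
```

Call:
step_arm:
  targets:
    - [[0,0,0],[0.1,0,0],0]
    - [[0,0,0],[0,0,0],0]
    - [[0,0,0],[0,0,0],0]
    - [[0,0,0],[-0.2,0,0],0]
    - [[0,0,0],[-0.4,0,0],0]
    - [[0,0,0],[-1,0,0],0]
    - [[0,0,0],[-3,0,0],0]
    - [[0,0,0],[-4,0,0],0]
    - [[0,0,0],[-4,0,0],0]
    - [[0,0,0],[-4,0,0],0]

```text
clock: 14.35
tcp_pos: [0.6192, 0.0705, 0.2172]
orientation: [-0.399, -0.584, -0.397, 0.585]
wrist_force: [0.7, 0.8, -0.6]
finger_gap: 0.0
```

Call:
step_arm:
  targets:
    - [[0,0,0],[0,0,4],0]
    - [[0,0,0],[0,0,4],0]
    - [[0,0,0],[0,0,4],0]
    - [[0,0,0],[0,0,4],0]
    - [[0,0,0],[0,0,4],0]
    - [[0,0,0],[0,0,3],0]
    - [[0,0,0],[0,0,2],0]
    - [[0,0,0],[0,0,0],0]
    - [[0,0,0],[0,0,0],0]
    - [[0,0,0],[0,0,0],0]

```text
clock: 15.35
tcp_pos: [0.5281, -0.1614, 0.2161]
orientation: [-0.399, -0.584, -0.398, 0.585]
wrist_force: [0.4, -0.2, -0.3]
finger_gap: 0.0001
```

```bash
python3 - <<'E'
from h import *
pics(11)
im=read_camera('top')[:,:,::-1]; cv2.imwrite('pics/top11.png',im)
im=read_camera('scene')[:,:,::-1]; z=cv2.resize(im[170:300,110:320],None,fx=3.7,fy=3.7,interpolation=cv2.INTER_CUBIC)
for a,col in ((np.pi,(0,0,255)),(3.05,(0,255,0))):
  for x in (.12,-.12):
    u=proj('scene',book2w(B,leaf(a,x,.15,-.004)))[0]; cv2.circle(z,tuple(int(v) for v in (u-[110,170])*3.7),3,col,1)
cv2.imwrite('pics/sc11.png',z)
for l in ["drum_key","metronome","effect_pedal"]: print(l,[(round(d['p'],2),d['extent']) for d in find_in('top',l)][:2])
E
```

```text
corner [-0.0425 -0.1039  0.2161] F [ 0.4 -0.2 -0.3] tcp [ 0.5281 -0.1614  0.2161] j [-0.44  0.27 -0.05  1.25 -0.    1.5 ] 15.35
drum_key []
metronome [(0.91, [109.5, 237.6, 31.2, 25.5])]
effect_pedal [(0.56, [98.4, 139.5, 40.6, 54.8])]
```

View pics/sc11.png

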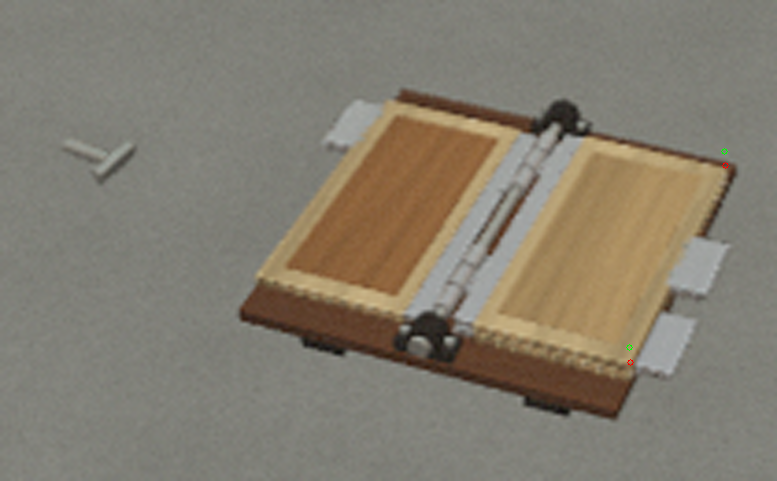

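View pics/top11.png

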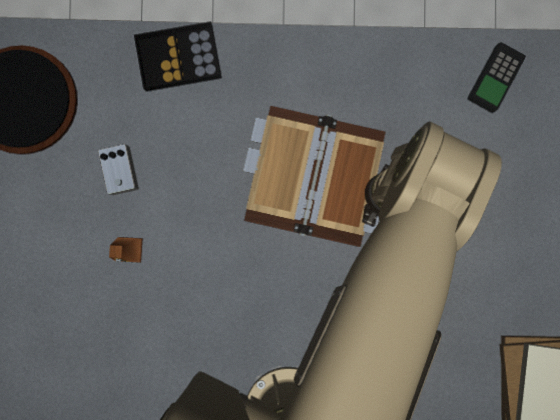

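```bash
python3 -c "
from workcell import *
print(hand_in())"
```

```text
the job is handed in; nothing more can be done
None
```

The top leaf is turned over the spine and lies flat on the turned leaf. I handed the job in at about 15.5 s; no verdict came back.

**What I did:** With the gripper shut, I put the fingertip under the top leaf's tab. I pushed the leaf up and over along its arc at about 0.6 rad/s, always on the same face and without pinching. I pressed it down at about 13 N, then lifted the hand straight up and moved it back over the right side.

**Last checks:**
- **Top leaf:** In the scene picture its outer corners fall on the points I computed for fully flat. The tip stood 52.9 mm high while pressing, where the flat leaf's top would be at 53 mm.
- **Other leaves:** Both look flat where they were.
- **Loose things:** The metronome and effect pedal were found at their starting pixels in the top view, to within about 4 px. The arm hid the drum key there, so the network missed it, but in the scene picture it lies at its starting pixels.
- **Hand:** It ended 216 mm above the counter, with the wrist force close to zero.

**One disagreement:** My first estimate of the leaf's starting angle, from the fixed cameras, was 0.06 rad. Adding the wrist picture gave 0.11 rad, and I used that. The fit left errors of up to about 3 px, mostly in the scene camera.

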